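# Centre the egg cup on the portion scale and weigh it

### The arm

A 6-joint arm with a two-finger parallel gripper is mounted at the origin on the work surface. World frame = base frame: x ahead of the robot, y to its left, z up, the work surface at z = 0. Lengths are in m, angles in rad, forces in N, time in s.
With the tool pointing down it reaches from about 0.35 to 0.975 m from the base axis. Payload 4.9 kg.
Tool frame: the origin (TCP) lies between the finger pads; the fingertips stand 14 mm ahead of it and the grasp point (between the pads) lies 5 mm behind it (manip.finger_overhang is the distance from the TCP to the fingertips, in m); z points along the fingers, y is the line along which they close (so a half turn about z gives the same grasp; the last joint's range is limited). The gripper opens to 85 mm and grips with 20 to 120 N. Pads are 22 mm wide; open, the fingers measure 114 mm over their backs; the gripper's body (76 mm by 85 mm) begins 54 mm behind the grasp point. The pads swing forward as they close: fully open they stand 13 mm farther back than shut.
Start: joints at [-1.392, 0.053, 1.613, -0, 1.476, -0.119], TCP at [0.183, -0.597, 0.245] pointing down, gripper open.
Joint ranges: [-3.01, 3.01], [-1.01, 2.22], [0.06, 2.58], [-1.02, 4.17], [0.09, 2.62], [-3.14, 3.14]. Speed limits (rad/s): [2.57, 2.57, 3.14, 3.14, 3.14, 3.14].

### API

Orientations are given as a unit quaternion [w, x, y, z].
In Python, from plant import manip, grab_frame gives the robot as it stands.
- The arm moves only by the tool servo_tool, never from a script. Its argument "deltas" is a list that holds one entry, the list of rows, each a list of 5 numbers: the opening in per cent of the stroke, from 0 (shut) to 100 (fully open), then the shift along the world's x, y, z in m, then the turn about the world's z in degrees. A call has exactly 8 rows; each row shifts and turns the commanded pose from where the row before left it; what a row does not reach is not made up. A row lasts 1/10 s, in which the tool goes at most 50 mm and 8.59 degrees, less where a joint would pass 70% of its speed; a pose out of reach is approached as far as the arm can. A call is refused whole if a number of a shift passes 0.05 or a number of a turn 8.59, either way. A call with a gripper value outside its range is refused whole. The fingers move at their own pace and stop on an object; the grip force is fixed at half the most. Time passes only in rows, so rows that do not move let the fingers close, or fill a call up. It gives the time, the measured TCP pose, the force, the opening and the grip force at its end, in the units of the state.
- manip.state(): the state, without advancing time (a new reading comes with each control period).
- grab_frame(name): name is "side" or "top" or "wrist"; returns a dict with "pixels" (400x640x3 uint8, red, green, blue), "z_map" (400x640 float32, m along the optical axis (not along the pixel's ray), 0 where there is no reading), "fx", "fy", "cx", "cy" (pixels), "rvec" (rotation vector, rad) and "tvec" (3), from world to camera coordinates, as OpenCV has them; the wrist camera has in their place "T_tool_cam" (4x4, takes a point from camera to tool coordinates, whose origin is the TCP and whose axes are the flange's). Camera axes: x right, y down, z forward; pixel columns grow to the right and rows downward; lengths in m; the calibration is good to about 2 mm. A picture is of the moment at which its call begins: read the wrist's pose just before it.
- manip.job_done(): hands the job in; it is judged then, once.
The state is a dict: "time": time; "joint_pos": joint angles; "joint_vel": joint speeds; "joint_efforts": joint torques, N m; "tool_pos": TCP position; "tool_rot": TCP orientation; "contact_force": force on the tool from outside, world axes, zero at the start; "ft_torque": the same for the moment, N m; "gripper_width": opening from 0.0 (shut) to 1.0 (fully open); "grasp_force": force on a finger pad.
Only numpy, scipy, OpenCV 4.12 (cv2) and the standard library are available. Lean on these libraries where they do the work, as an engineer would, in place of code of your own. Each camera call takes 0.05 s, during which the arm holds its last target. There are 200 camera calls.

### The job

The wobbly blue egg cup with an egg in it stands off-centre on the small round plate of the kitchen scale. Tap it lightly at its foot, with gentle fingertip nudges, until it stands upright with its whole foot inside the black circle on the plate, then press the scale's blue button fully down and let it go. Never pinch, lift, tip or shove the cup, do not touch the egg, and leave everything else where it is.

Things in the scene. Friction and masses are not known exactly. Their poses are not given: they have to be found in the camera images.
- egg: the egg itself; its origin is the bottom of the egg. Not to be touched.
- egg_cup: blue egg cup, loose, round, 34 mm tall (76 with egg), 50 to 100 g. Origin: centre of its underside, z up. Its foot is a skirt 46 mm across with an upright rim 3 to 14 mm above the underside (push here); under it a standing ring only 32 mm across, so it tips when pushed high. Bowl 39 mm across at its rim. A slow nudge moves it with 1 to 2 N; struck faster than about 0.05 m/s it skids.
- cup_seat (a point): point on the egg cup's axis, 50 mm above its underside, where the egg's centre belongs
- egg_center (a point): centre of the brown egg, loose, standing in the cup: 40 mm thick, 52 mm tall, 55 g; its lower end sits in the cup, most of it stands out above the rim
- plate_center (a point): centre of the top face of the scale's fixed round metal weighing plate, 92 mm in diameter, 6 mm thick. Its top is level, about 56 mm above the table and 16 mm above the scale's housing. The black circle printed on it is concentric, with an inner diameter of 60 mm. Orientation means nothing (round).
- plate: the same weighing plate; origin on its axis, 16 mm below its top face; z up
- scale: white kitchen scale housing, fixed, 230 mm (its x) by 170 mm (its y), top 40 mm above the table. Origin at the centre of its underside; the plate's centre lies 48 mm along its +x, display and button at its -x end, which faces the robot
- weigh_top (a point): centre of the top of the blue push button, 24 mm in diameter, on the scale's housing; pressed straight down
- weigh (a joint): travel of the blue button in m: 0 up, 0.006 fully down; a spring returns it, about 4 N to hold it fully down
- pepper: pepper shaker, black with a metal cap, 38 mm across, 70 mm tall, loose, near the scale. Leave alone. Origin on its underside
- salt: salt shaker, white with a metal cap, 38 mm across, 70 mm tall, loose, near the scale. Leave alone. Origin on its underside
- spare_cup: empty white egg cup, same shape as the blue one (46 mm across, 34 mm tall), loose, near the scale. Leave alone. Origin on its underside
- teaspoon: teaspoon lying flat, about 140 mm long, loose, near the scale. Leave alone.
- jar: jar with a red lid, 72 mm across, 100 mm tall, loose. Leave alone. Origin on its underside
Mind the look-alikes: they are no part of the job. Leave any red look-alike of the egg_cup alone.

How it is judged:
On the way, in this order (a step that is already met when the one before it is completed fails the run):
1. the egg cup stands still and upright, untouched, its foot inside the black circle (horizontal distance between egg_cup and plate_center below 0.007 m and angle between egg_cup's own z axis and vertical below 0.06 rad and z of egg_cup in the frame of plate between 0.012 and 0.019 m and linear speed of egg_cup below 0.01 m/s and distance between egg_center and cup_seat below 0.008 m and contact force between the fingers and egg_cup below 0.05 N), for 0.2 s.
2. then the blue button is pressed fully down, the cup still inside the circle (value of joint weigh above 0.0045 m and horizontal distance between egg_cup and plate_center below 0.007 m and angle between egg_cup's own z axis and vertical below 0.06 rad), for 0.03 s.
At the end, for the whole second after the job is handed in: The egg cup stands upright (within 0.06 rad) and still on the plate, its axis within 7 mm of the plate's centre (foot inside the black circle), the egg in it, and the blue button, pressed at least 4.5 of 6 mm after the cup was centred, is up again (horizontal distance between egg_cup and plate_center below 0.007 m and angle between egg_cup's own z axis and vertical below 0.06 rad and z of egg_cup in the frame of plate between 0.012 and 0.019 m and linear speed of egg_cup below 0.01 m/s and distance between egg_center and cup_seat below 0.008 m and value of joint weigh below 0.002 m); the robot touches nothing.
It fails at once if the egg cup is tipped (over 0.3 rad), lifted off the plate or knocked off it (angle between egg_cup's own z axis and vertical above 0.3 rad or z of egg_cup in the frame of plate above 0.024 m or z of egg_cup in the frame of plate below 0.008 m).
It fails at once if the egg leaves its seat in the cup (distance between egg_center and cup_seat above 0.012 m).
It fails at once if the robot touches the egg (contact force between any of the arm, the fingers and egg above 0.3 N).
It fails at once if the egg cup is pinched or shoved (finger force over 5.5 N, or faster than 0.25 m/s) (contact force between the fingers and egg_cup above 5.5 N or linear speed of egg_cup above 0.25 m/s).
It fails at once if a bystander is moved more than 15 mm (distance of any of pepper, salt, spare_cup, teaspoon, jar from where it was at the start of the episode above 0.015 m).
It also fails if it takes over 42 s, if anything falls off the work surface, if the arm or the gripper's body presses on something with over 40 N, if the wrist force passes 120 N, or if a joint passes its speed limit or range.

## Working session

There is one attempt and no reset: what is moved stays moved. The work goes in short steps, Python scripts to look and compute and a tool call to move; the robot and the scene stay as the last step left them, time stands still between calls to the robot, and variables do not carry over. Pictures are saved under pics/ and viewed, at most 10 in all, crops included, and the job is handed in when it is done.

Besides the shell and the picture viewer there is one more tool, called after "Request:" as name([rows], argument=value, ...), one row to a line, values as JSON. servo_tool: Moves the arm, as the interface text tells. Its arguments: {"type":"object","properties":{"deltas":{"type":"array"}},"required":["deltas"]}

```bash
mkdir -p pics; ls; cat > h.py <<'E'
import numpy as np, cv2, pickle
from plant import manip, grab_frame
def cam(f):
    R=cv2.Rodrigues(np.array(f["rvec"],float))[0]; t=np.array(f["tvec"],float).ravel()
    return R,t
def ray(f,u,v,z):
    R,t=cam(f); d=R.T@np.array([(u-f["cx"])/f["fx"],(v-f["cy"])/f["fy"],1]); c=-R.T@t
    return c+d*(z-c[2])/d[2]
def cloud(f):
    R,t=cam(f); Z=f["z_map"].astype(float); v,u=np.mgrid[:400,:640]
    P=np.stack([(u-f["cx"])/f["fx"]*Z,(v-f["cy"])/f["fy"]*Z,Z],-1)
    return (P-t)@R
E
python3 - <<'E'
from h import *
s=manip.state();print(s["tool_pos"],s["tool_rot"],s["time"])
for n in("top","side"):
    f=grab_frame(n);pickle.dump(f,open(n+"0.pkl","wb"));cv2.imwrite(f"pics/{n}0.png",f["pixels"][...,::-1])
    R,t=cam(f);print(n,-R.T@t,R[2],f["fx"])
E
```

```text
pics
[ 0.18328526 -0.5968897   0.24403206] [-1.05697792e-03  9.88934065e-01  1.48351938e-01 -1.20182031e-05] 0.0
top [0.41134787 0.12400044 0.98650173] [ 0.20648477  0.0093699  -0.97840495] 423.2604401884458
side [ 0.35350253 -0.4655291   0.53595819] [ 0.28805049  0.76227753 -0.57962047] 361.4323244407534
```

View pics/top0.png

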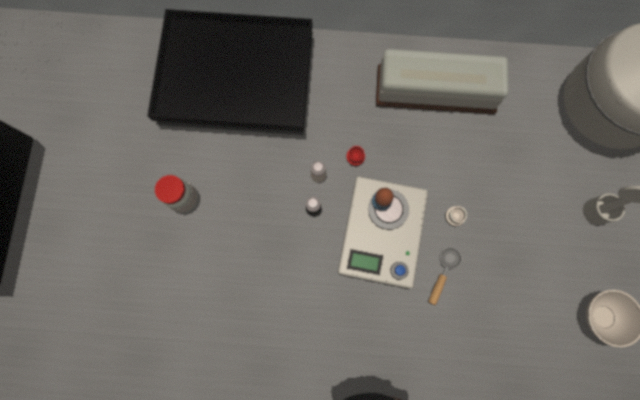

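View pics/side0.png

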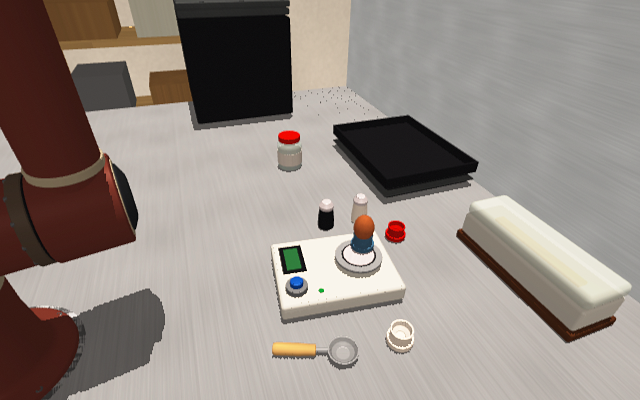

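The top view shows the scale near (385,232), the plate near (388,209), the cup with egg near (383,202), the button at (400,270) and the red decoy at (355,155). In the side view the cup is at (362,243), the plate at (358,257) and the button at (296,285). I'll measure them in numbers next.

```bash
cat >> h.py <<'E'
def fitc(P):
    A=np.c_[2*P[:,:2],np.ones(len(P))]; s=np.linalg.lstsq(A,(P[:,:2]**2).sum(1),rcond=None)[0]
    return s[:2],np.sqrt(s[2]+s[:2]@s[:2])
E
python3 - <<'E'
from h import *
for n in("top","side"):
    f=pickle.load(open(n+"0.pkl","rb"));W=cloud(f);px=f["pixels"].astype(int);hsv=cv2.cvtColor(f["pixels"],cv2.COLOR_RGB2HSV)
    roi=np.zeros((400,640),bool)
    if n=="top": roi[175:295,335:430]=1
    else: roi[205:320,265:410]=1
    blue=(hsv[...,0]>95)&(hsv[...,0]<130)&(hsv[...,1]>110)&roi
    k,l,st,c=cv2.connectedComponentsWithStats(blue.astype(np.uint8))
    for i in range(1,k):
        if st[i,4]>15:
            p=W[l==i];print(n,"blue",st[i],c[i],np.median(p,0),p.min(0),p.max(0),ray(f,*c[i],.05))
    egg=(hsv[...,0]<14)&(hsv[...,1]>110)&roi
    k,l,st,c=cv2.connectedComponentsWithStats(egg.astype(np.uint8))
    i=1+st[1:,4].argmax();p=W[l==i];print("egg",st[i],c[i],np.median(p,0),p.max(0),"at z=.106:",ray(f,*c[i],.106))
    z=W[...,2]
    m=roi&(z>.051)&(z<.061)&~blue
    p=W[m];print("platepts",len(p),np.median(p[:,2]),p.min(0),p.max(0))
    # outer silhouette of plate: hull then circle fit
    h=cv2.convexHull(p[:,:2].astype(np.float32))[:,0];print("circle",fitc(h), cv2.minEnclosingCircle(p[:,:2].astype(np.float32)))
    m=roi&(z>.034)&(z<.046);p=W[m];print("house z",np.median(p[:,2]),cv2.minAreaRect(p[:,:2].astype(np.float32)))
    cv2.imwrite(f"pics/{n}1.png",cv2.resize(f["pixels"][170:320,260:420] if n=="side" else f["pixels"][170:300,330:430],None,fx=5 if n=="side" else 4,fy=4,interpolation=cv2.INTER_CUBIC)[:600,:800,::-1])
E
```

```text
top blue [396 266   9   9  66] [399.93939394 269.90909091] [ 0.47071459 -0.03733588  0.06159492] [ 0.41134787 -0.04655406  0.05879892] [0.4796179  0.12400044 0.98650173] [ 0.47166509 -0.03936068  0.05      ]
egg [376 189  17  16 205] [384.06341463 196.45365854] [0.61553967 0.01238105 0.12569809] [0.63197995 0.12400044 0.98650173] at z=.106: [0.62072113 0.00982965 0.106     ]
platepts 1028 0.05541125747737042 [ 0.45157876 -0.05461417  0.05102303] [0.64981334 0.03885148 0.0609875 ]
circle (array([ 0.54677082, -0.01763614]), np.float64(0.09089981729256653)) ((0.550696074962616, -0.02590228244662285), 0.09965004771947861)
house z 0.039547727229730115 ((0.5573310852050781, -0.0003108605742454529), (0.16992872953414917, 0.2296193242073059), 82.7275619506836)
side blue [351 236  23  17 267] [361.91011236 244.66666667] [ 0.61463816 -0.00436605  0.07017528] [ 0.35350253 -0.4655291   0.05672127] [0.6417349  0.02302459 0.53595819] [0.62945646 0.01895988 0.05      ]
side blue [290 277  13  12 135] [296.04444444 282.40740741] [ 0.47140282 -0.04375003  0.06125009] [ 0.35350253 -0.4655291   0.05037622] [ 0.48357741 -0.02933337  0.53595819] [ 0.47419571 -0.03399785  0.05      ]
egg [354 215  20  24 398] [363.57537688 226.7638191 ] [ 0.61647792 -0.00226581  0.11583728] [0.63792236 0.02026365 0.13273626] at z=.106: [0.62284542 0.00846269 0.106     ]
platepts 1217 0.05601552511537858 [ 0.45407942 -0.05901043  0.05102743] [0.69351272 0.16401717 0.06097028]
circle (array([0.54836817, 0.06622659]), np.float64(0.14142160349884617)) ((0.5771082043647766, 0.04378572851419449), 0.15230907499790192)
house z 0.039990067346392516 ((0.580443799495697, 0.03061060607433319), (0.3210642337799072, 0.2704406976699829), 59.64311599731445)
```

```bash
cat >> h.py <<'E'
def measure(f,c0=(.605,-.0064)):
    """plate centre from its outer edge pixels (ray onto z=.056), egg centre from its mask (two heights)"""
    W=cloud(f);z=W[...,2];hsv=cv2.cvtColor(f["pixels"],cv2.COLOR_RGB2HSV)
    d=np.hypot(W[...,0]-c0[0],W[...,1]-c0[1]);out={}
    m=(d<.06)&(abs(z-.0557)<.004); P=W[m]; a=np.arctan2(P[:,1]-c0[1],P[:,0]-c0[0]); r=np.hypot(*(P[:,:2]-c0).T)
    e=[]
    for k in np.arange(-np.pi,np.pi,np.pi/18):
        s=(a>=k)&(a<k+np.pi/18)&(r>.038)
        if s.any(): e.append(P[s][r[s].argmax()])
    e=np.array(e);out["plate"]=fitc(e) if len(e)>5 else None; out["nedge"]=len(e);out["platez"]=np.median(P[:,2])
    b=(hsv[...,0]>95)&(hsv[...,0]<130)&(hsv[...,1]>110)&(d<.07)&(z<.1)
    p=W[b]
    for lo,hi in((.059,.071),(.080,.091)):
        q=p[(p[:,2]>lo)&(p[:,2]<hi)]; out[f"cup{lo}"]=(len(q),fitc(q) if len(q)>8 else None, q.mean(0) if len(q) else 0)
    g=(hsv[...,0]<14)&(hsv[...,1]>110)&(d<.07)&(z>.085)&(z<.14)
    v,u=np.nonzero(g); q=W[g]; A=np.c_[2*q,np.ones(len(q))]
    # egg seen as outline: centre pixel onto z=.106
    (uc,vc),rr=cv2.minEnclosingCircle(np.c_[u,v].astype(np.float32)); out["egg"]=ray(f,u.mean(),v.mean(),.106),q[:,2].max()
    return out
E
python3 - <<'E'
from h import *
for n in("top","side"):
    for k,v in measure(pickle.load(open(n+"0.pkl","rb"))).items(): print(n,k,v)
E
```

```text
top plate (array([ 0.60499847, -0.0063862 ]), np.float64(0.04555320733963957))
top nedge 30
top platez 0.055576630180441414
top cup0.059 (0, None, 0)
top cup0.08 (0, None, 0)
top egg (array([0.62062521, 0.00982412, 0.106     ]), np.float64(0.13349599519523125))
side plate (array([ 0.60761916, -0.0086857 ]), np.float64(0.04572282456947394))
side nedge 30
side platez 0.0561652274195607
side cup0.059 (175, (array([0.62096955, 0.00485088]), np.float64(0.017067925530400523)), array([ 0.61686567, -0.00306539,  0.06803611]))
side cup0.08 (55, (array([0.62304281, 0.00882451]), np.float64(0.01795445224259945)), array([ 0.61604982, -0.00420138,  0.08506469]))
side egg (array([0.62285505, 0.00854224, 0.106     ]), np.float64(0.1327362592731404))
```

Request:
servo_tool([
  [[0,0.02,0.027,0,2],[0,0.02,0.027,0,2],[0,0.02,0.027,0,2],[0,0.02,0.027,0,2],[0,0.02,0.027,0,2],[0,0.02,0.027,0,2],[0,0.02,0.027,0,2],[0,0.02,0.027,0,2]],
])

```text
time: 0.9
tool_pos: [0.3439, -0.38, 0.2448]
tool_rot: [-0.0, 0.958, 0.285, -0.0]
contact_force: [0.9, -0.9, -0.4]
gripper_width: 0.001
grasp_force: 0.0
```

Request:
servo_tool([
  [[0,0.02,0.027,0,2],[0,0.02,0.027,0,2],[0,0.02,0.027,0,2],[0,0.02,0.027,0,2],[0,0.02,0.027,0,2],[0,0.02,0.027,0,2],[0,0.02,0.027,0,2],[0,0.02,0.027,0,0]],
])

```text
time: 1.7
tool_pos: [0.5038, -0.1641, 0.2448]
tool_rot: [-0.0, 0.917, 0.4, -0.0]
contact_force: [0.3, 0.0, -0.2]
gripper_width: -0.003
grasp_force: 0.0
```

Request:
servo_tool([
  [[0,0.02,0.027,0,0],[0,0.02,0.027,0,0],[0,0.02,0.027,0,0],[0,0.02,0.027,0,0],[0,0.02,0.027,0,0],[0,0.02,0.025,0,0],[0,0.02,0.02,0,0],[0,0.005,0.01,0,0]],
])

```text
time: 2.5
tool_pos: [0.6492, 0.0262, 0.2444]
tool_rot: [-0.0, 0.916, 0.4, -0.0]
contact_force: [-0.8, 0.1, 0.6]
gripper_width: -0.003
grasp_force: 0.0
```

```bash
cat >> h.py <<'E'
from scipy.spatial.transform import Rotation
def wrist():
    s=manip.state(); f=grab_frame("wrist"); q=s["tool_rot"]; T=np.eye(4)
    T[:3,:3]=Rotation.from_quat([q[1],q[2],q[3],q[0]]).as_matrix(); T[:3,3]=s["tool_pos"]
    M=np.linalg.inv(T@np.array(f["T_tool_cam"])); f["rvec"]=cv2.Rodrigues(M[:3,:3])[0]; f["tvec"]=M[:3,3]
    return f,s
E
python3 - <<'E'
from h import *
f,s=wrist();pickle.dump(f,open("w0.pkl","wb"));cv2.imwrite("pics/w0.png",f["pixels"][...,::-1])
print(np.array(f["T_tool_cam"]).round(3),s["tool_pos"],s["contact_force"])
for k,v in measure(f,(.606,-.0075)).items(): print(k,v)
E
```

```text
[[-0.    -0.951 -0.31   0.079]
 [ 1.    -0.    -0.     0.001]
 [ 0.    -0.31   0.951 -0.129]
 [ 0.     0.     0.     1.   ]] [0.64916746 0.02620602 0.24437316] [-0.82814343  0.05252256  0.61544796]
plate (array([ 0.60665915, -0.00771452]), np.float64(0.04553631218204406))
nedge 31
platez 0.056280766764780464
cup0.059 (0, None, 0)
cup0.08 (0, None, 0)
egg (array([0.62193177, 0.00917068, 0.106     ]), np.float64(0.13413157031799855))
```

View pics/w0.png

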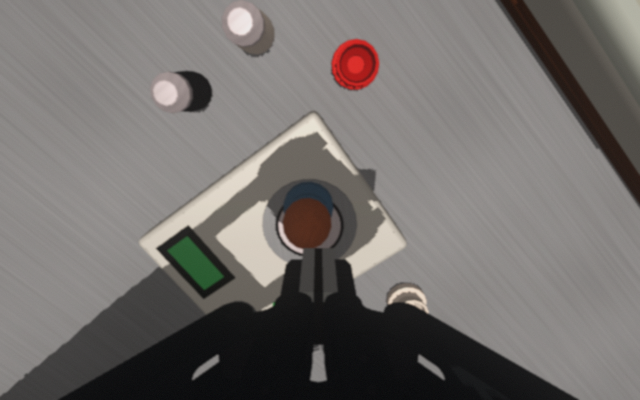

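The wrist view shows the egg in its cup at (307,222), inside the plate circle around (310,228), with the fingers at (318,270). This agrees with the other cameras: the cup is off the plate centre by about (15.3, 16.9) mm.

Request:
servo_tool([
  [[0,0.004,0.015,0,0],[0,0.002,0.005,-0.02,0],[0,0,0,-0.03,0],[0,0,0,-0.03,0],[0,0,0,-0.02,0],[0,0,0,-0.02,0],[0,0,0,-0.01,0],[0,0,0,0,0]],
])

```text
time: 3.35
tool_pos: [0.6528, 0.0443, 0.1134]
tool_rot: [-0.001, 0.917, 0.399, -0.002]
contact_force: [-0.1, -0.4, 0.1]
gripper_width: -0.001
grasp_force: 0.0
```

Request:
servo_tool([
  [[0,0,0,-0.01,0],[0,0,0,-0.01,0],[0,0,0,-0.006,0],[0,0,0,-0.004,0],[0,0,0,-0.004,0],[0,0,0,0,0],[0,0,0,0,0],[0,0,0,0,0]],
])

```text
time: 4.15
tool_pos: [0.6547, 0.0445, 0.0818]
tool_rot: [0.0, 0.917, 0.399, 0.0]
contact_force: [0.4, 0.5, -0.3]
gripper_width: -0.001
grasp_force: 0.0
```

```bash
python3 - <<'E'
from h import *
f=grab_frame("side");s=manip.state();print(s["tool_pos"],s["contact_force"])
cv2.imwrite("pics/s2.png",cv2.resize(f["pixels"][170:320,270:430],None,fx=4,fy=4,interpolation=cv2.INTER_CUBIC)[...,::-1])
for k,v in measure(f,(.607,-.0085)).items(): print(k,v)
E
```

```text
[0.65469032 0.04451511 0.08178786] [0.16185208 0.17848506 0.16052141]
plate (array([ 0.60739731, -0.00912872]), np.float64(0.0457133581108492))
nedge 31
platez 0.056239536409044805
cup0.059 (183, (array([0.62078293, 0.00470632]), np.float64(0.016890257299690393)), array([ 0.61655095, -0.00299178,  0.06812649]))
cup0.08 (59, (array([0.62271585, 0.00875251]), np.float64(0.01793837851666574)), array([ 0.6161147 , -0.00393072,  0.08529932]))
egg (array([0.62330144, 0.00859316, 0.106     ]), np.float64(0.13281174224627426))
```

View pics/s2.png

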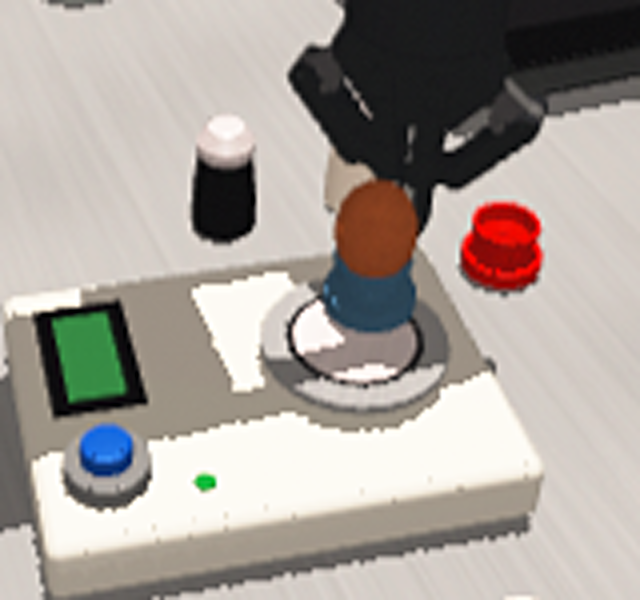

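The side view shows the shut fingers behind the cup at about (425,205), with the cup at (370,290) and the gripper body clear above the egg. Next I start the gentle push.

Request:
servo_tool([
  [[0,-0.002,-0.0022,-0.001,0],[0,-0.002,-0.0022,-0.001,0],[0,-0.002,-0.0022,0,0],[0,-0.001,-0.0011,0,0],[0,-0.001,-0.0011,0,0],[0,-0.001,-0.0011,0,0],[0,-0.001,-0.0011,0,0],[0,-0.001,-0.0011,0,0]],
])

```text
time: 5.0
tool_pos: [0.6435, 0.0325, 0.0794]
tool_rot: [-0.0, 0.917, 0.399, 0.0]
contact_force: [0.1, 1.4, 0.1]
gripper_width: 0.001
grasp_force: 0.4
```

```bash
cat > m.py <<'E'
from h import *
s=manip.state();print(s["tool_pos"],s["contact_force"])
for n,c,b in(("side",(.6075,-.0090),None),("top",(.605,-.0064),None)):
    o=measure(grab_frame(n),c); e=o["egg"][0][:2]; print(n,"egg-plate mm",((e-c)*1e3).round(1), o["cup0.059"][1])
E
python3 m.py
```

```text
[0.64348929 0.03246833 0.07940637] [0.09080691 1.39074669 0.121139  ]
side egg-plate mm [14.3 16. ] (array([0.61919234, 0.00291969]), np.float64(0.016843396223643333))h.py:33: RuntimeWarning: Mean of empty slice.
  (uc,vc),rr=cv2.minEnclosingCircle(np.c_[u,v].astype(np.float32)); out["egg"]=ray(f,u.mean(),v.mean(),.106),q[:,2].max()
  ret = ret.dtype.type(ret / rcount)
Traceback (most recent call last):
  File "m.py", line 4, in <module>
    o=measure(grab_frame(n),c); e=o["egg"][0][:2]; print(n,"egg-plate mm",((e-c)*1e3).round(1), o["cup0.059"][1])
  File "h.py", line 33, in measure
    (uc,vc),rr=cv2.minEnclosingCircle(np.c_[u,v].astype(np.float32)); out["egg"]=ray(f,u.mean(),v.mean(),.106),q[:,2].max()
                                                                                                               ~~~~~~~~~~^^
ValueError: zero-size array to reduction operation maximum which has no identity
```

Request:
servo_tool([
  [[0,-0.001,-0.0011,0,0],[0,-0.001,-0.0011,0,0],[0,-0.001,-0.0011,0,0],[0,-0.001,-0.0011,0,0],[0,-0.001,-0.0011,0,0],[0,-0.001,-0.0011,0,0],[0,-0.001,-0.0011,0,0],[0,0,0,0,0]],
])

```text
time: 5.9
tool_pos: [0.6362, 0.0246, 0.0793]
tool_rot: [0.0, 0.917, 0.399, -0.0]
contact_force: [0.8, -0.2, -0.9]
gripper_width: -0.0
grasp_force: 0.2
```

```bash
sed -i 's/,("top".*None))/,)/' m.py; python3 m.py
```

```text
[0.63624036 0.02455296 0.07929662] [ 0.807322   -0.17723152 -0.91870223]
side egg-plate mm [7.1 8.3] (array([ 0.61182552, -0.00485279]), np.float64(0.016887004438551956))
```

Request:
servo_tool([
  [[0,-0.001,-0.0011,0,0],[0,-0.001,-0.0011,0,0],[0,-0.001,-0.0011,0,0],[0,-0.001,-0.0011,0,0],[0,-0.001,-0.0011,0,0],[0,-0.001,-0.0011,0,0],[0,-0.0006,-0.0008,0,0],[0,0,0,0,0]],
])

```text
time: 6.75
tool_pos: [0.6296, 0.0172, 0.0793]
tool_rot: [0.0, 0.917, 0.399, -0.0]
contact_force: [0.1, -0.1, 0.2]
gripper_width: 0.003
grasp_force: 0.2
```

```bash
python3 m.py
```

```text
[0.62964123 0.01715367 0.07928944] [ 0.11466446 -0.07610188  0.18248521]
side egg-plate mm [0.4 0.6] (array([ 0.60531198, -0.01249432]), np.float64(0.01672109122167861))
```

Request:
servo_tool([
  [[0,0.0015,0.0016,0,0],[0,0.003,0.0032,0,0],[0,0.005,0.0055,0,0],[0,0.005,0.0055,0,0],[0,0.001,0.001,0.01,0],[0,0,0,0.03,0],[0,0,0,0.04,0],[0,0,0,0.04,0]],
])

```text
time: 7.6
tool_pos: [0.645, 0.0343, 0.2008]
tool_rot: [-0.0, 0.917, 0.399, -0.0]
contact_force: [0.8, -0.2, 0.1]
gripper_width: 0.005
grasp_force: 0.0
```

Request:
servo_tool([
  [[0,-0.02,-0.015,0.01,0],[0,-0.03,-0.015,0,0],[0,-0.03,-0.015,0,0],[0,-0.02,-0.01,0,0],[0,-0.02,-0.005,0,0],[0,0,0,0,0],[0,0,0,0,0],[0,0,0,0,0]],
])

```text
time: 8.4
tool_pos: [0.5262, -0.0257, 0.2099]
tool_rot: [0.0, 0.917, 0.399, 0.0]
contact_force: [0.3, 1.2, -0.4]
gripper_width: 0.002
grasp_force: 0.0
```

```bash
cat > b.py <<'E'
from h import *
print("side");exec(open("m.py").read())
f,s=wrist();cv2.imwrite("pics/w1.png",f["pixels"][...,::-1])
W=cloud(f);hsv=cv2.cvtColor(f["pixels"],cv2.COLOR_RGB2HSV);print(s["tool_pos"])
for nm,f in(("wrist",f),("side",grab_frame("side")),("top",grab_frame("top"))):
    W=cloud(f);hsv=cv2.cvtColor(f["pixels"],cv2.COLOR_RGB2HSV)
    b=(hsv[...,0]>95)&(hsv[...,0]<130)&(hsv[...,1]>110)&(np.hypot(W[...,0]-.472,W[...,1]+.039)<.03)
    p=W[b]
    if len(p)>8:
        zt=np.percentile(p[:,2],90);q=p[p[:,2]>zt-.003];print(nm,len(p),"z top",zt,cv2.minEnclosingCircle(q[:,:2].astype(np.float32)),q.mean(0))
    try: o=measure(f,(.6065,-.0075));print("plate",o["plate"],"egg",o["egg"])
    except Exception as e: print(e)
E
python3 b.py
```

```text
side
[ 0.5261624  -0.0256564   0.20987698] [ 0.31108172  1.17729071 -0.37162889]
side egg-plate mm [-0.1  0.2] (array([ 0.60541499, -0.01234114]), np.float64(0.016813092212995064))
[ 0.52613271 -0.02563489  0.20971885]
wrist 586 z top 0.06287920628245167 ((0.47220760583877563, -0.03843524679541588), 0.011745256371796131) [ 0.47233763 -0.03799962  0.06198802]
plate (array([ 0.60623094, -0.00821184]), np.float64(0.04573509859198589)) egg (array([ 0.60654398, -0.00826933,  0.106     ]), np.float64(0.13393327755114273))
side 139 z top 0.06248659943658537 ((0.47222793102264404, -0.039907291531562805), 0.01150199119001627) [ 0.47204389 -0.04067636  0.06164354]
plate (array([ 0.60727146, -0.0093928 ]), np.float64(0.04531785052437308)) egg (array([ 0.60714791, -0.00887964,  0.106     ]), np.float64(0.1329876645449711))
plate (array([ 0.60496647, -0.00611798]), np.float64(0.04525230654923408)) egg (array([ 0.60540378, -0.00343375,  0.106     ]), np.float64(0.13339831906043267))
```

View pics/w1.png

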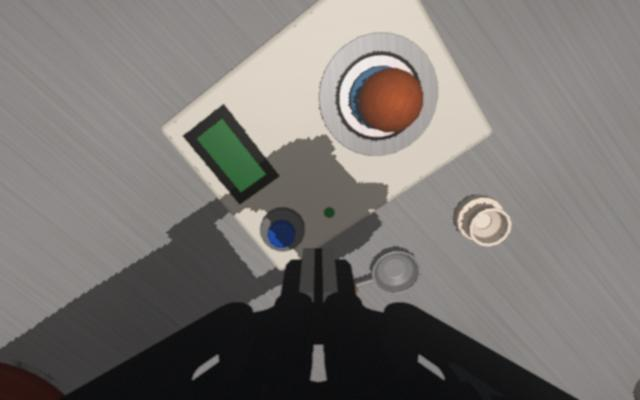

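The wrist view shows the cup and egg inside the black circle at about (385,100) and the button at (281,233). The cup is centred to within 0.5 mm, so next is the button at (0.472, -0.0385), top at z ≈ 0.0625.

Request:
servo_tool([
  [[0,-0.02,-0.005,0,0],[0,-0.02,-0.005,-0.01,0],[0,-0.012,-0.003,-0.02,0],[0,-0.002,0,-0.03,0],[0,0,0,-0.03,0],[0,0,0,-0.02,0],[0,0,0,-0.01,0],[0,0,0,-0.006,0]],
])

```text
time: 9.4
tool_pos: [0.4711, -0.0387, 0.0825]
tool_rot: [-0.0, 0.917, 0.399, -0.001]
contact_force: [-0.0, -0.6, 0.2]
gripper_width: -0.0
grasp_force: 0.0
```

Request:
servo_tool([
  [[0,0,0,-0.002,0],[0,0,0,-0.002,0],[0,0,0,-0.002,0],[0,0,0,-0.002,0],[0,0,0,-0.002,0],[0,0,0,-0.002,0],[0,0,0,-0.0015,0],[0,0,0,0,0]],
])

```text
time: 10.2
tool_pos: [0.4719, -0.039, 0.0703]
tool_rot: [0.0, 0.917, 0.399, 0.001]
contact_force: [0.0, 0.3, 4.6]
gripper_width: -0.0
grasp_force: 1.8
```

Request:
servo_tool([
  [[0,0,0,-0.0006,0],[0,0,0,-0.0006,0],[0,0,0,-0.0004,0],[0,0,0,0,0],[0,0,0,0,0],[0,0,0,0,0],[0,0,0,0,0],[0,0,0,0,0]],
])

```text
time: 11.0
tool_pos: [0.472, -0.039, 0.0699]
tool_rot: [0.0, 0.917, 0.399, 0.0]
contact_force: [-2.4, 0.9, 11.5]
gripper_width: 0.004
grasp_force: 5.6
```

The force rose to 11.5 N with almost no further travel, so the button is on its stop. I let it go.

Request:
servo_tool([
  [[0,0,0,0.004,0],[0,0,0,0.006,0],[0,0,0,0.01,0],[0,0,0,0.03,0],[0,0,0,0.03,0],[0,0,0,0.03,0],[0,0,0,0.02,0],[0,-0.02,0,0,0]],
])

```text
time: 11.8
tool_pos: [0.4535, -0.0394, 0.2025]
tool_rot: [0.002, 0.917, 0.399, 0.003]
contact_force: [0.9, 0.6, -0.2]
gripper_width: -0.001
grasp_force: 0.0
```

Request:
servo_tool([
  [[0,0.02,0.005,0,0],[0,0.02,0.005,0.01,0],[0,0.03,0.005,0,0],[0,0,0,0,0],[0,0,0,0,0],[0,0,0,0,0],[0,0,0,0,0],[0,0,0,0,0]],
])

```text
time: 12.6
tool_pos: [0.5207, -0.024, 0.2082]
tool_rot: [-0.0, 0.917, 0.399, -0.0]
contact_force: [-0.8, -0.2, 0.7]
gripper_width: 0.002
grasp_force: 0.0
```

```bash
python3 b.py
```

```text
side
[ 0.52067293 -0.02395246  0.20817337] [-0.7789328  -0.18217047  0.7090921 ]
side egg-plate mm [-0.3  0.2] (array([ 0.60557201, -0.0119518 ]), np.float64(0.017055972821611507))
[ 0.52081702 -0.02397264  0.20823887]
wrist 590 z top 0.06274876584158337 ((0.47222936153411865, -0.03796030580997467), 0.011603318154811859) [ 0.47242469 -0.03787991  0.0619071 ]
plate (array([ 0.60621894, -0.00821617]), np.float64(0.04573742152019125)) egg (array([ 0.60657973, -0.00827101,  0.106     ]), np.float64(0.13342462554617138))
side 137 z top 0.06269296461707344 ((0.47271275520324707, -0.03920436277985573), 0.011618619784712791) [ 0.47228707 -0.04042994  0.06176984]
plate (array([ 0.60734311, -0.00925836]), np.float64(0.04558146941133405)) egg (array([ 0.60726144, -0.00874293,  0.106     ]), np.float64(0.13296687092059556))
plate (array([ 0.60512433, -0.00559673]), np.float64(0.044953135756910165)) egg (array([ 0.60558683, -0.00233571,  0.106     ]), np.float64(0.13319490455639071))
```

The cup is still centred and the button is back up at z ≈ 0.0627. I hand the job in.

```bash
python3 -c "
from plant import manip
print(manip.job_done())"
```

```text
the job is handed in; nothing more can be done
None
```

I nudged the egg cup to within about 0.5 mm of the plate's centre by the wrist and side cameras, pressed the blue button to its stop and saw it come back up, then handed the job in at about 13 s; no verdict came back.

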